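Close up the desk: two drawers and a card box

TASK

Tidy the desk for the night: with the fingertips push both open drawers of the wooden desktop drawer unit fully home, flush with its front, and fold the standing lid of the grey card box down until it lies shut. Nothing needs grasping, so pick nothing up; keep the roll of tape in its drawer, and leave the cup, pen pot, potted plant and the other things on the desk standing where they are.

Things in the scene. Friction and masses are not known exactly. Their poses are not given: they have to be found in the camera images.
- chest: Fixed dark-wood desktop drawer unit, 220 (x, depth) x 240 (y, width) x 100 high. Origin: centre of its underside. Its front, where two medium-wood drawers sit side by side, faces its own -x, roughly towards the robot. It stands on the left or the right of the desk, the card box on the other side. A potted plant stands loose on its top, 45 to 65 mm behind the centre.
- left_drawer (a joint): Opening of the drawer on the unit's own +y side, m: 0 = shut, its front flush with the unit's front face; grows as it comes out along the unit's -x; at most 0.11. It slides with about 1.5 N of friction and stays where it is left.
- right_drawer (a joint): The same for the drawer on the unit's own -y side.
- left_drawer_front (a point): Centre of the outer face of the left drawer's front panel, 50 mm above the desk; moves with the drawer; axes as the unit's. The panel is 104 wide (y), 10 to 90 mm above the desk, 12 thick, plain but for a finger notch in its top edge (50 wide, down to 72 mm above the desk). Shut, this point lies at (-110, +58, 50) mm in the unit's frame.
- right_drawer_front (a point): The same for the right drawer: shut, at (-110, -58, 50) mm in the unit's frame.
- cardbox: Fixed grey open-topped card box, 160 deep x 200 wide x 70 high, holding index cards. Origin: on the desk, below the hinge line at the middle of its rear edge; the box reaches 160 mm from there along its own -x (roughly towards the robot) and 100 mm to each side in y.
- lid (a joint): Angle of the card box's lid, rad: 0 = lying shut, about 1.57 = standing upright, at most 1.8. A stiff hinge: the lid stays wherever it is left and needs about 0.2 N m, some 2 N near its free edge, to move.
- lid_hinge (a point): Middle of the lid's hinge line, directly above the box's origin, 70.5 mm above the desk. The hinge runs along the box's y. The lid is a plain flat grey panel 163 long (from hinge to free edge) x 204 wide x 7 thick, without a handle; shut, its outer (upper) face is 77.5 mm above the desk.
- lid_edge (a point): Middle of the lid's free edge on its outer face (the face that is uppermost when shut, and looks away from the robot when the lid stands upright).
- tape_roll_center (a point): Centre of a clear ring-shaped roll of tape, 44 diameter, 18 high, lying loose on the floor of the left drawer; it must stay in there.
- plant: Small plant in a white pot, 64 diameter and about 100 tall overall, loose on top of the drawer unit. Origin: centre of its underside.
- cup: White cup, 68 diameter, 85 tall, between the drawer unit and the card box at the front. Origin: centre of its underside.
- pen_pot: Dark steel pen pot, 60 diameter, 90 tall, pens up to 150, between the drawer unit and the card box at the back. Origin: centre of its underside.
- stapler: Black stapler, 130 x 36 x 50 high, lying to the robot's left. Origin: centre of its underside.
- mouse: White computer mouse, 100 x 58 x 26, lying to the robot's right. Origin: centre of its underside.
Things that resemble listed ones, but are neither listed nor needed, are in the scene too. What is shaped like the pen_pot but orange or purple is not meant.

How it is judged:
By the outcome, as a careful person would: the job done as asked, in the order asked, and still so for the second after the job is handed in, with the robot touching nothing.
It also fails if it takes over 51 s, if anything falls off the work surface, if the arm or the gripper's body presses on something with over 40 N, if the wrist force passes 120 N, or if a joint passes its speed limit or range.

ROBOT

A 6-joint arm with a two-finger parallel gripper is mounted at the origin on the work surface. World frame = base frame: x ahead of the robot, y to its left, z up, the work surface at z = 0. Lengths are in m, angles in rad, forces in N, time in s.
With the tool pointing down it reaches from about 0.3 to 0.775 m from the base axis. Payload 14.6 kg.
Tool frame: the origin (TCP) lies at the very end of the fingers, on their centre line; the grasp point (between the pads) lies 19 mm behind it; z points along the fingers, y is the line along which they close (so a half turn about z gives the same grasp; the last joint's range is limited). The gripper opens to 94 mm and grips with 3 to 60 N. Pads are 16 mm wide; open, the fingers measure 119 mm over their backs; the gripper's body (75 mm by 177 mm) begins 78 mm behind the grasp point.
Start: joints at [-1.236, 0.3, 1.521, -0, 1.321, -0.067], TCP at [0.215, -0.506, 0.205] pointing down, gripper open.
Joint ranges: [-3.03, 3.03], [-0.79, 2.21], [0.23, 2.52], [-1.04, 4.18], [0, 3.07], [-2.55, 2.55]. Speed limits (rad/s): [2.22, 2.22, 2.57, 3.14, 3.14, 3.14].

INTERFACE

Orientations are given as [roll, pitch, yaw] about the fixed x, y, z axes, in that order (R = Rz(yaw) Ry(pitch) Rx(roll)).
In Python, from station import ctrl gives the robot as it stands.
- The arm moves only by the tool carry_out, never from a script. Its argument "motion" is text: rows parted by semicolons, each of 7 numbers parted by spaces: the shift along the world's x, y, z in m, then the turn, a rotation vector about the world's x, y, z in degrees, then the closure in counts, from 0 (fully open) to 255 (shut). In form: dx dy dz wx wy wz hand; .... A call has 1 to 20 rows; each row shifts and turns the commanded pose from where the row before left it; what a row does not reach is not made up. A row lasts 1/12 s, in which the tool goes at most 41.7 mm and 7.16 degrees, less where a joint would pass 70% of its speed; a pose out of reach is approached as far as the arm can. A call is refused whole if a number of a shift passes 0.0417 or a number of a turn 7.16, either way. A call with a gripper value outside its range is refused whole. The fingers move at their own pace and stop on an object; "grip_force" is the grip in N (left out, the last holds). Time passes only in rows, so rows that do not move let the fingers close. It gives the time, the measured TCP pose, the force, the opening and the grip force at its end, in the units of the state.
- ctrl.get_obs(): the state, without advancing time (a new reading comes with each control period).
- ctrl.camera(name): name is "scene" or "side" or "wrist"; returns a dict with "pixels" (400x640x3 uint8, red, green, blue), "range_z" (400x640 float32, m along the optical axis (not along the pixel's ray), 0 where there is no reading), "K" (3x3 intrinsics, pixels), "position" and "attitude" of the camera in the world. Camera axes: x right, y up, looking along -z (the intrinsics and any distortion apply to the point x, -y, -z); pixel columns grow to the right and rows downward; lengths in m; the calibration is good to about 2 mm. The wrist camera is an equidistant fisheye: a pixel r from the principal point sees the ray r / f radians off the axis. A picture is of the moment at which its call begins.
- ctrl.hand_in(): hands the job in; it is judged then, once.
The state is a dict: "time_s": time; "qpos": joint angles; "joint_vel": joint speeds; "tau": joint torques, N m; "ee_pos": TCP position; "eef_rot": TCP orientation; "force": force on the tool from outside, world axes, zero at the start; "moment": the same for the moment, N m; "grip_width": finger opening in m; "grip_force": force on a finger pad.
Only numpy, scipy, OpenCV 4.12 (cv2) and the standard library are available. Lean on these libraries where they do the work, as an engineer would, in place of code of your own. Each camera call takes 0.05 s, during which the arm holds its last target. There are 200 camera calls.

## Working session

There is one attempt and no reset: what is moved stays moved. The work goes in short steps, Python scripts to look and compute and a tool call to move; the robot and the scene stay as the last step left them, time stands still between calls to the robot, and variables do not carry over. Pictures are saved under pics/ and viewed, at most 10 in all, crops included, and the job is handed in when it is done.

Besides the shell and the picture viewer there is one more tool, called as name(argument=value, ...), one argument or row to a line, values as JSON. carry_out: Moves the arm, as the interface text tells. Its arguments: {"type":"object","properties":{"motion":{"type":"string"},"grip_force":{"type":"number"}},"required":["motion"]}

```bash
mkdir -p pics; ls
cat > h.py <<'E'
import numpy as np, cv2
from station import ctrl
from scipy.spatial.transform import Rotation as R
def rot(a):
    a=np.array(a,float)
    if a.shape==(3,3): return a
    if a.size==3: return R.from_euler('xyz',a).as_matrix()
    raise ValueError(a)
def cloud(c):
    d=c['range_z'];K=c['K'];v,u=np.mgrid[:400,:640]
    P=np.stack([(u-K[0,2])/K[0,0]*d,-(v-K[1,2])/K[1,1]*d,-d],-1)
    W=P@rot(c['attitude']).T+np.array(c['position']);W[d==0]=np.nan
    return W
E
python3 - <<'E'
from h import *
print(ctrl.get_obs())
for n in ('scene','side'):
    c=ctrl.camera(n); print(n,c['K'],c['position'],c['attitude'],[k for k in c],(c['range_z']>0).mean())
    cv2.imwrite(f'pics/{n}0.png',c['pixels'][...,::-1]); np.save(f'{n}0.npy',c,allow_pickle=True)
E
```

```text
pics
{'time_s': 0.0, 'qpos': array([-1.23560922e+00,  3.00444571e-01,  1.52157590e+00, -2.82381671e-05,
        1.32070193e+00, -6.66098545e-02]), 'joint_vel': array([-0.00119963, -0.00019419, -0.000246  , -0.0017074 , -0.00036275,
       -0.00158642]), 'tau': array([-2.36670840e-04, -5.31808877e+01, -3.52735412e+01,  7.08030956e-02,
        2.44483317e-02, -9.98908945e-05]), 'ee_pos': array([ 0.2149893 , -0.50595646,  0.20490307]), 'eef_rot': array([-3.14046359e+00, -4.79056177e-05,  4.01803936e-01]), 'force': array([-1.09145736, -0.25282419, -0.51914606]), 'moment': array([-0.00267308,  0.00103518,  0.01930683]), 'grip_force': 0.0, 'grip_width': 0.09407737724212316}
scene [[399.89244969   0.         320.12437876]
 [  0.         399.89244969 202.70405565]
 [  0.           0.           1.        ]] [ 1.013106   -0.54967494  1.14482992] [0.57509503 0.00893714 0.61901912] ['pixels', 'range_z', 'K', 'position', 'attitude'] 0.996078125
side [[364.77012614   0.         322.08996564]
 [  0.         364.77012614 197.50745631]
 [  0.           0.           1.        ]] [ 0.46942599 -0.61435021  0.80494092] [ 0.71362362 -0.01598464 -0.18588954] ['pixels', 'range_z', 'K', 'position', 'attitude'] 0.99605859375
```

View pics/scene0.png

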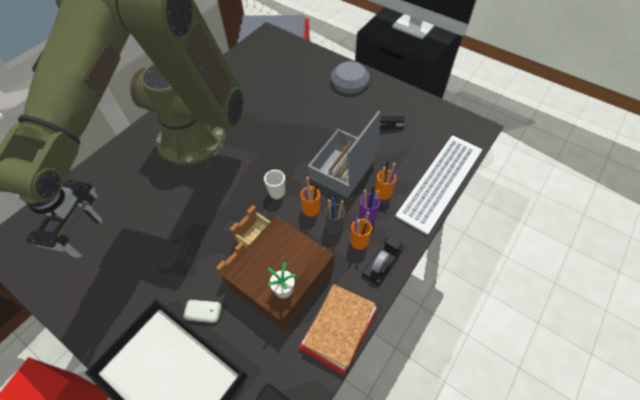

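View pics/side0.png

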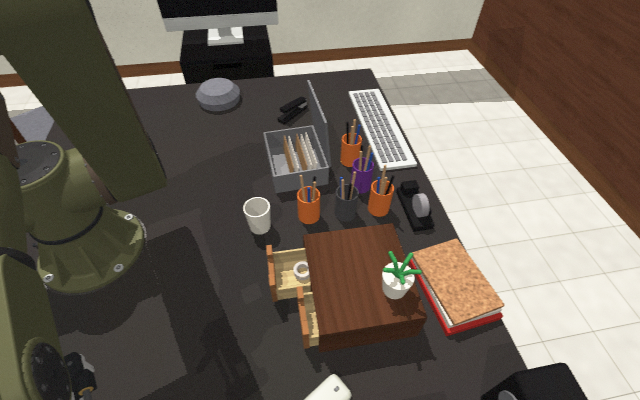

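The chest is on the right: its top spans about (220,265)-(333,255) in the scene view, with the left drawer well out at (245,228) holding the tape and the right one a little out. The card box is at (345,155) with its lid standing. The cup is at (275,183), and the dark pen pot at (336,212) stands among the orange and purple ones. Next I measure from depth.

Run:
```python
from h import *
C={n:np.load(f'{n}0.npy',allow_pickle=True).item() for n in('scene','side')}
for n,c in C.items():
    W=cloud(c); hsv=cv2.cvtColor(c['pixels'],cv2.COLOR_RGB2HSV).astype(int); x,y,z=W[...,0],W[...,1],W[...,2]
    ws=(abs(x-.5)<.35)&(abs(y)<.6)
    desk=ws&(abs(z)<.01); print(n,'desk z',np.median(z[desk]))
    brown=ws&(hsv[...,0]<20)&(hsv[...,1]>80)
    top=brown&(abs(z-.1)<.006)&(y<0)
    k,l,st,_=cv2.connectedComponentsWithStats(top.astype('u1')); i=1+st[1:,4].argmax(); m=l==i
    r=cv2.minAreaRect(W[m][:,:2].astype('f4')*1000); print('chest',r,cv2.boxPoints(r).round(),np.median(z[m]))
    # drawers rim z .06-.093
    fr=brown&(z>.08)&(z<.0935)&(y<0)
    k,l,st,_=cv2.connectedComponentsWithStats(fr.astype('u1'))
    for i in range(1,k):
        if st[i,4]>12: q=W[l==i]; print('  rim',st[i],q.mean(0).round(3),q.min(0).round(3),q.max(0).round(3))
    # lid
    ld=ws&(z>.085)&(z<.26)&(hsv[...,1]<60)&(y>.0)
    k,l,st,_=cv2.connectedComponentsWithStats(ld.astype('u1'))
    for i in range(1,k):
        if st[i,4]>60:
            q=W[l==i]; o=q.mean(0); s,v=np.linalg.svd(q-o,full_matrices=False)[1:]
            print('  lid?',st[i],o.round(3),v[2].round(3),(s[2]/len(q)**.5).round(4),q.min(0).round(3),q.max(0).round(3))
    # tall things
    ob=ws&(z>.015)&(x>.25)
    k,l,st,_=cv2.connectedComponentsWithStats(ob.astype('u1'))
    for i in range(1,k):
        if st[i,4]>80: q=W[l==i]; print('  ob',st[i],q.min(0).round(3),q.max(0).round(3))
    np.save(n+'W.npy',W)
```

```text
scene desk z 0.0006727959569668984
chest ((635.7330322265625, -239.87255859375), (241.01759338378906, 221.55667114257812), 88.79288482666016) [[ 522. -358.]
 [ 744. -363.]
 [ 749. -122.]
 [ 528. -117.]] 0.10033584377746718
  rim [302 198  14   6  32] [ 0.574 -0.012  0.087] [ 0.548 -0.018  0.08 ] [ 0.59  -0.     0.093]
  rim [248 205   8  10  44] [ 0.448 -0.141  0.088] [ 0.439 -0.154  0.08 ] [ 0.454 -0.126  0.092]
  rim [231 222   9  10  47] [ 0.446 -0.218  0.088] [ 0.438 -0.231  0.08 ] [ 0.454 -0.203  0.093]
  rim [352 223  18  15  57] [ 0.767 -0.016  0.087] [ 0.733 -0.028  0.08 ] [ 0.791 -0.     0.093]
  rim [235 241  10  10  47] [ 0.502 -0.258  0.089] [ 0.494 -0.271  0.082] [ 0.508 -0.243  0.093]
  rim [222 257 112  67 185] [ 0.701 -0.295  0.087] [ 0.523 -0.362  0.08 ] [ 0.748 -0.129  0.093]
  rim [217 261  10  10  54] [ 0.501 -0.334  0.089] [ 0.493 -0.347  0.08 ] [ 0.507 -0.321  0.093]
  lid? [227  86  17  43 413] [0.22  0.074 0.217] [ 0.944  0.329 -0.018] 0.0019 [0.19  0.019 0.154] [0.238 0.141 0.26 ]
  lid? [ 347  111   34   74 1128] [0.63  0.213 0.169] [0.992 0.057 0.109] 0.001
[... 2531 characters left out ...]
  0.536 0.015] [0.396 0.6   0.062]
  ob [ 353   93   42  121 1262] [ 0.73  -0.03   0.015] [0.85  0.553 0.154]
  ob [280  96  27  17 224] [0.533 0.435 0.015] [0.635 0.533 0.054]
  ob [ 335  119   39  100 2002] [ 0.634 -0.032  0.015] [0.761 0.238 0.154]
  ob [397 181  26  48 495] [ 0.827 -0.097  0.015] [0.85  0.054 0.083]
  ob [244 197  27  35 750] [ 0.394 -0.04   0.015] [0.458 0.028 0.088]
  ob [  267   223   202   127 16586] [ 0.438 -0.377  0.015] [ 0.85 -0.12  0.2 ]
  ob [   0  299   72  101 5341] [ 0.25  -0.514  0.443] [ 0.28  -0.44   0.527]
  ob [ 482  370   64   30 1203] [ 0.815 -0.547  0.016] [ 0.85  -0.5    0.174]
  ob [304 374  48  26 733] [ 0.478 -0.462  0.015] [ 0.57  -0.412  0.033]
```

Measurements agree with the given sizes:
- **Chest:** centre (0.6355, -0.241), yaw about -1.2°. The shut front is at x≈0.527 (left) and 0.524 (right).
- **Drawer faces:** left at x≈0.438 (88 mm open), right at x≈0.493 (30 mm open).
- **Lid:** hinge at about (0.633, 0.22), yaw 3.6°, θ≈1.47.

First I approach the left drawer.

carry_out(
  motion="0.0157 0.027 0 0 0 -2.02 255; 0.0157 0.027 0 0 0 -2.02 255; 0.0157 0.027 0 0 0 -2.02 255; 0.0157 0.027 0 0 0 -2.02 255; 0.0157 0.027 0 0 0 -2.02 255; 0.0157 0.027 0 0 0 -2.02 255; 0.0157 0.027 0 0 0 -2.02 255; 0.0157 0.027 0 0 0 -2.02 255; 0.0157 0.027 0 0 0 -2.02 255; 0.0157 0.027 0 0 0 -2.02 255; 0.0157 0.027 0 0 0 -2.02 255; 0.0157 0.027 0 0 0 -2.02 255; 0 0 -0.02 0 0 0 255; 0 0 -0.02 0 0 0 255; 0 0 -0.02 0 0 0 255; 0 0 -0.02 0 0 0 255; 0 0 -0.02 0 0 0 255; 0 0 -0.02 0 0 0 255; 0 0 -0.02 0 0 0 255; 0 0 -0.02 0 0 0 255",
  grip_force=10,
)

```text
time_s: 1.77
ee_pos: [0.4033, -0.1821, 0.0444]
eef_rot: [-3.141, 0.0, -0.021]
force: [0.5, 0.4, 0.6]
grip_width: 0.0006
grip_force: 0.0
```

carry_out(
  motion="0.006 0 0 0 0 0 255; 0.006 0 0 0 0 0 255; 0.006 0 0 0 0 0 255; 0.006 0 0 0 0 0 255; 0.006 0 0 0 0 0 255; 0.006 0 0 0 0 0 255; 0.006 0 0 0 0 0 255; 0.006 0 0 0 0 0 255; 0.006 0 0 0 0 0 255; 0.006 0 0 0 0 0 255; 0.006 0 0 0 0 0 255; 0.006 0 0 0 0 0 255; 0.006 0 0 0 0 0 255; 0.006 0 0 0 0 0 255; 0.006 0 0 0 0 0 255; 0.005 0 0 0 0 0 255; 0.003 0 0 0 0 0 255; 0.002 0 0 0 0 0 255; 0.001 0 0 0 0 0 255",
)

```text
time_s: 3.35
ee_pos: [0.5047, -0.1822, 0.0454]
eef_rot: [-3.142, 0.0, -0.021]
force: [-1.1, -1.6, 0.4]
grip_width: 0.0007
grip_force: 0.8
```

carry_out(
  motion="0.002 0 0 0 0 0 255; 0.002 0 0 0 0 0 255; 0.002 0 0 0 0 0 255; 0.002 0 0 0 0 0 255; 0.001 0 0 0 0 0 255; 0.001 0 0 0 0 0 255; 0 0 0 0 0 0 255",
)

```text
time_s: 3.93
ee_pos: [0.5147, -0.1821, 0.0455]
eef_rot: [-3.142, -0.0, -0.021]
force: [0.9, -0.3, -0.0]
grip_width: 0.0006
grip_force: 0.0
```

carry_out(
  motion="0.001 0 0 0 0 0 255; 0.001 0 0 0 0 0 255; 0 0 0 0 0 0 255",
)

```text
time_s: 4.18
ee_pos: [0.5167, -0.1822, 0.0455]
eef_rot: [3.142, -0.0, -0.021]
force: [-0.7, -0.1, -0.3]
grip_width: 0.0004
grip_force: 0.1
```

carry_out(
  motion="0.001 0 0 0 0 0 255; 0 0 0 0 0 0 255",
)

```text
time_s: 4.35
ee_pos: [0.5174, -0.1822, 0.0455]
eef_rot: [-3.141, 0.001, -0.021]
force: [-3.9, -0.9, 2.2]
grip_width: 0.0005
grip_force: 1.8
```

carry_out(
  motion="0.001 0 0 0 0 0 255; 0 0 0 0 0 0 255",
)

```text
time_s: 4.52
ee_pos: [0.5173, -0.1821, 0.0455]
eef_rot: [-3.141, 0.003, -0.021]
force: [-14.1, -0.6, 8.2]
grip_width: 0.0005
grip_force: 7.0
```

```bash
cat > chk.py <<'E'
from h import *
import sys
c=ctrl.camera('side');W=cloud(c);hsv=cv2.cvtColor(c['pixels'],cv2.COLOR_RGB2HSV).astype(int)
cv2.imwrite(f'pics/{sys.argv[1]}.png',cv2.resize(c['pixels'][180:360,230:450,::-1],None,fx=3.5,fy=3))
x,y,z=[W[...,i] for i in range(3)]
for nm,a,b in(('L',-.240,-.120),('R',-.355,-.24)):
    m=(hsv[...,0]<20)&(hsv[...,1]>80)&(z>.03)&(z<.094)&(x<.54)&(x>.42)&(y>a)&(y<b)
    q=W[m]; print(nm,len(q),np.percentile(q[:,0],[1,5,50,95]).round(4) if len(q) else '')
print(ctrl.get_obs()['ee_pos'],ctrl.get_obs()['force'])
E
python3 chk.py s1
```

```text
L 15 [0.5258 0.5258 0.5259 0.5263]
R 467 [0.493  0.4937 0.5005 0.5241]
[ 0.51729491 -0.18213944  0.045451  ] [-13.69915854   0.56345968   7.23667163]
```

View pics/s1.png

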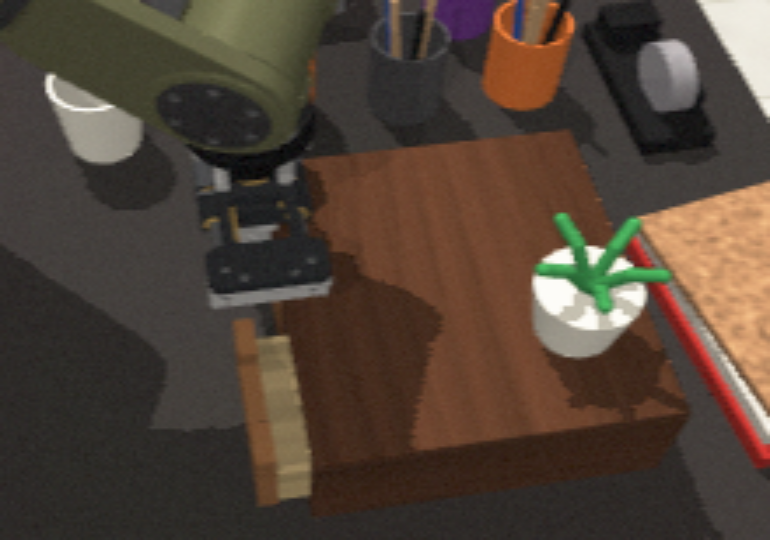

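The crop shows the left drawer home behind the gripper at (265,290); the stop was felt at x=0.517 with 14 N. The right drawer is still out at (260,420), and the cup and plant are undisturbed. I move to the right drawer.

carry_out(
  motion="-0.003 0 0 0 0 0 255; -0.012 0 0 0 0 0 255; -0.025 0 0 0 0 0 255; -0.025 0 0 0 0 0 255; 0 -0.023 0 0 0 0 255; 0 -0.023 0 0 0 0 255; 0 -0.023 0 0 0 0 255; 0 -0.023 0 0 0 0 255; 0 -0.023 0 0 0 0 255; 0 0 0 0 0 0 255; 0.008 0 0 0 0 0 255; 0.008 0 0 0 0 0 255; 0.006 0 0 0 0 0 255; 0.006 0 0 0 0 0 255; 0.006 0 0 0 0 0 255; 0.006 0 0 0 0 0 255; 0.005 0 0 0 0 0 255; 0.004 0 0 0 0 0 255; 0.003 0 0 0 0 0 255; 0.002 0 0 0 0 0 255",
)

```text
time_s: 6.23
ee_pos: [0.5078, -0.2971, 0.0453]
eef_rot: [-3.141, 0.0, -0.021]
force: [-0.9, 1.2, 0.4]
grip_width: 0.0005
grip_force: 0.8
```

carry_out(
  motion="0.002 0 0 0 0 0 255; 0.001 0 0 0 0 0 255; 0.001 0 0 0 0 0 255; 0 0 0 0 0 0 255",
)

```text
time_s: 6.57
ee_pos: [0.5116, -0.2973, 0.0454]
eef_rot: [3.141, -0.0, -0.021]
force: [-0.3, 1.2, -0.3]
grip_width: 0.0007
grip_force: 0.2
```

carry_out(
  motion="0.001 0 0 0 0 0 255; 0.001 0 0 0 0 0 255; 0.001 0 0 0 0 0 255; 0 0 0 0 0 0 255",
)

```text
time_s: 6.9
ee_pos: [0.5146, -0.2973, 0.0455]
eef_rot: [3.141, -0.0, -0.021]
force: [-0.7, 0.2, -0.5]
grip_width: 0.0009
grip_force: 0.3
```

carry_out(
  motion="0.001 0 0 0 0 0 255; 0 0 0 0 0 0 255",
)

```text
time_s: 7.07
ee_pos: [0.5153, -0.2973, 0.0455]
eef_rot: [3.142, 0.001, -0.021]
force: [-5.1, -0.7, 0.1]
grip_width: 0.0005
grip_force: 2.0
```

carry_out(
  motion="0.001 0 0 0 0 0 255; 0 0 0 0 0 0 255; -0.005 0 0 0 0 0 255; -0.02 0 0 0 0 0 255; -0.035 0 0 0 0 0 255; -0.035 0 0 0 0 0 255; 0 0 0.035 0 0 0 255; 0 0 0.035 0 0 0 255; 0 0 0.035 0 0 0 255; 0 0 0.035 0 0 0 255; 0 0 0.035 0 0 0 255; 0 0 0.035 0 0 0 255; 0 0 0.025 0 0 0 255; 0 0 0 0 0 0 255",
)

```text
time_s: 8.23
ee_pos: [0.4227, -0.298, 0.2861]
eef_rot: [3.136, -0.008, -0.021]
force: [-0.2, 0.7, 1.1]
grip_width: 0.0005
grip_force: 0.0
```

```bash
python3 chk.py s2
python3 - <<'E'
from h import *
W=cloud(ctrl.camera('scene'));x,y,z=[W[...,i] for i in range(3)]
m=(x>.4)&(x<.56)&(y>-.38)&(y<-.1)&(z>.075)&(z<.11)
for a in np.arange(-.36,-.11,.02):
    q=W[m&(abs(y-a)<.01)]; print(round(a,2),q[:,0].min().round(4))
E
```

```text
L 84 [0.5258 0.5258 0.527  0.5279]
R 105 [0.5238 0.5239 0.5249 0.5259]
[ 0.42220055 -0.29759766  0.28299238] [ 0.11176608  0.68619527 -0.39982331]
-0.36 0.5251
-0.34 0.523
-0.32 0.524
-0.3 0.5245
-0.28 0.524
-0.26 0.5279
-0.24 0.5259
-0.22 0.5273
-0.2 0.527
-0.18 0.5257
-0.16 0.5275
-0.14 0.5287
-0.12 0.5297
```

View pics/s2.png

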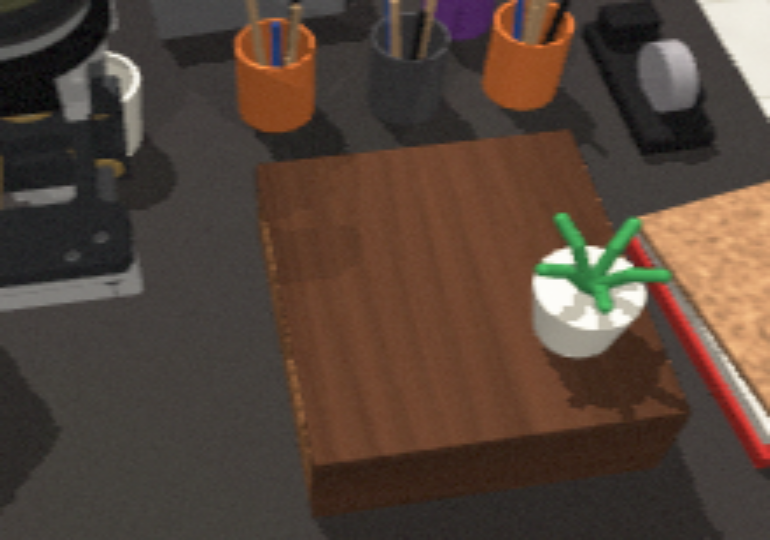

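Both drawer fronts are flush: x≈0.5265 on the left and 0.524 on the right, and the crop shows an even front edge from (262,170) to (310,500). Next I go round behind the lid at a safe height.

carry_out(
  motion="0.0245 0.0324 0 0 0 0.3 255; 0.0245 0.0324 0 0 0 0.3 255; 0.0245 0.0324 0 0 0 0.3 255; 0.0245 0.0324 0 0 0 0.3 255; 0.0245 0.0324 0 0 0 0.3 255; 0.0245 0.0324 0 0 0 0.3 255; 0.0245 0.0324 0 0 0 0.3 255; 0.0245 0.0324 0 0 0 0.3 255; 0.0245 0.0324 0 0 0 0.3 255; 0.0245 0.0324 0 0 0 0.3 255; 0.0245 0.0324 0 0 0 0.3 255; 0 0.0324 0 0 0 0.3 255; 0 0.0324 0 0 0 0.3 255; 0 0.0324 0 0 0 0.3 255; 0 0.0324 0 0 0 0.3 255; 0 0.0324 0 0 0 0.3 255; 0 0 0 0 0 0 255; 0 0 0 0 0 0 255",
)

```text
time_s: 9.83
ee_pos: [0.6905, 0.2228, 0.278]
eef_rot: [3.141, 0.003, 0.065]
force: [-0.8, -1.3, 0.3]
grip_width: 0.0005
grip_force: 0.0
```

Run:
```python
import numpy as np
t=np.linspace(1.47,0.0,29);r=.13
p=np.c_[.6335-r*np.cos(t)+.007*np.sin(t)+.008,.0705+r*np.sin(t)+.007*np.cos(t)]
print(p[[0,14,-1]]);print((np.diff(p,axis=0)*1000).round(1).tolist())
```

```text
[[0.63538313 0.20054455]
 [0.54975611 0.16286915]
 [0.5115     0.0775    ]]
[[-6.8, -0.5], [-6.8, -0.9], [-6.7, -1.2], [-6.7, -1.6], [-6.6, -1.9], [-6.5, -2.3], [-6.3, -2.6], [-6.2, -2.9], [-6.0, -3.2], [-5.8, -3.5], [-5.6, -3.8], [-5.4, -4.1], [-5.2, -4.4], [-5.0, -4.7], [-4.7, -4.9], [-4.5, -5.2], [-4.2, -5.4], [-3.9, -5.6], [-3.6, -5.8], [-3.3, -6.0], [-3.0, -6.2], [-2.6, -6.3], [-2.3, -6.4], [-2.0, -6.5], [-1.6, -6.6], [-1.3, -6.7], [-0.9, -6.8], [-0.5, -6.8]]
```

carry_out(
  motion="0 0 -0.015 0 0 0 255; 0 0 -0.016 0 0 0 255; 0 0 -0.016 0 0 0 255; 0 0 -0.016 0 0 0 255; 0 0 -0.015 0 0 0 255; 0 0 0 0 0 0 255; -0.01 -0.0006 0 0 0 0 255; -0.01 -0.0006 0 0 0 0 255; -0.01 -0.0006 0 0 0 0 255; -0.01 -0.0006 0 0 0 0 255; -0.008 -0.0005 0 0 0 0 255; 0 0 0 0 0 0 255",
)

```text
time_s: 10.83
ee_pos: [0.6424, 0.2175, 0.2034]
eef_rot: [-3.141, -0.0, 0.062]
force: [-0.7, -0.2, -0.4]
grip_width: 0.0004
grip_force: 0.0
```

carry_out(
  motion="-0.007 -0.0004 -0.003 0 0 0 255; -0.0068 -0.0004 -0.0005 0 0 0 255; -0.0068 -0.0004 -0.0009 0 0 0 255; -0.0067 -0.0004 -0.0012 0 0 0 255; -0.0067 -0.0004 -0.0016 0 0 0 255; -0.0066 -0.0004 -0.0019 0 0 0 255; -0.0065 -0.0004 -0.0023 0 0 0 255; -0.0063 -0.0004 -0.0026 0 0 0 255; -0.0062 -0.0004 -0.0029 0 0 0 255; -0.006 -0.0004 -0.0032 0 0 0 255; -0.0058 -0.0004 -0.0035 0 0 0 255; -0.0056 -0.0004 -0.0038 0 0 0 255; -0.0054 -0.0003 -0.0041 0 0 0 255; -0.0052 -0.0003 -0.0044 0 0 0 255; -0.005 -0.0003 -0.0047 0 0 0 255",
)

```text
time_s: 12.08
ee_pos: [0.5498, 0.2126, 0.1614]
eef_rot: [-3.141, -0.0, 0.063]
force: [1.5, 0.4, -0.5]
grip_width: 0.0002
grip_force: 0.6
```

Run:
```python
from h import *
c=ctrl.camera('scene'); cv2.imwrite('pics/s3.png',cv2.resize(c['pixels'][80:280,200:440,::-1],None,fx=3,fy=3))
print(ctrl.get_obs()['ee_pos'],ctrl.get_obs()['force'])
```

```text
[0.54889012 0.21256845 0.16040729] [0.05620581 0.10566012 0.78824287]
```

View pics/s3.png

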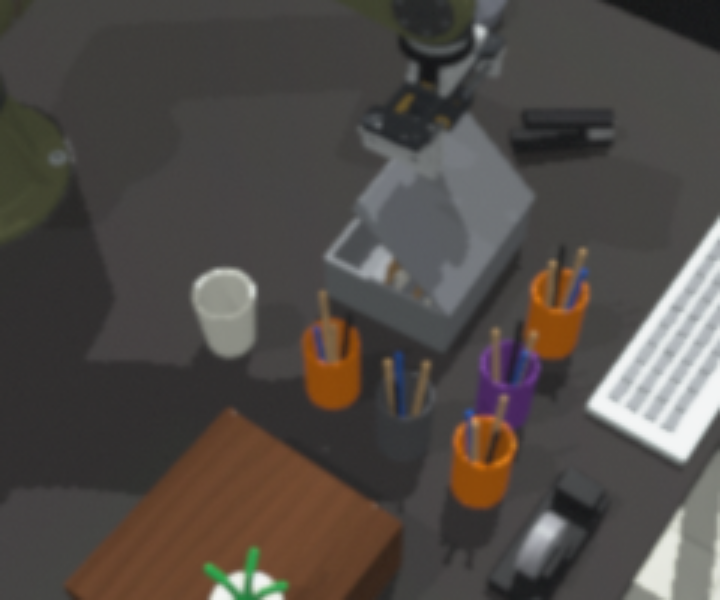

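The lid is half down at (450,190), following the fingertip, and nothing else has moved. I continue the arc.

carry_out(
  motion="-0.0047 -0.0003 -0.0045 0 0 0 255; -0.0045 -0.0003 -0.005 0 0 0 255; -0.0042 -0.0003 -0.0053 0 0 0 255; -0.0039 -0.0002 -0.0056 0 0 0 255; -0.0036 -0.0002 -0.0058 0 0 0 255; -0.0033 -0.0002 -0.006 0 0 0 255; -0.003 -0.0002 -0.0062 0 0 0 255; -0.0026 -0.0002 -0.0063 0 0 0 255; -0.0023 -0.0001 -0.0064 0 0 0 255; -0.002 -0.0001 -0.0065 0 0 0 255; -0.0016 -0.0001 -0.0066 0 0 0 255; -0.0013 -0.0001 -0.0067 0 0 0 255; -0.0008 0 -0.005 0 0 0 255; -0.0003 0 -0.003 0 0 0 255; 0 0 0 0 0 0 255",
)

```text
time_s: 13.38
ee_pos: [0.5119, 0.2102, 0.0821]
eef_rot: [3.141, 0.001, 0.063]
force: [0.1, 0.3, -1.1]
grip_width: 0.0004
grip_force: 0.0
```

carry_out(
  motion="0 0 -0.002 0 0 0 255; 0 0 -0.001 0 0 0 255; 0 0 0 0 0 0 255",
)

```text
time_s: 13.63
ee_pos: [0.5123, 0.2103, 0.0799]
eef_rot: [-3.142, -0.0, 0.062]
force: [0.6, -0.7, 1.2]
grip_width: 0.0005
grip_force: 0.0
```

carry_out(
  motion="0 0 -0.001 0 0 0 255; 0 0 -0.001 0 0 0 255; 0 0 0 0 0 0 255",
)

```text
time_s: 13.88
ee_pos: [0.5123, 0.2103, 0.0779]
eef_rot: [-3.142, -0.0, 0.062]
force: [0.7, -0.1, 0.3]
grip_width: 0.0003
grip_force: 0.0
```

carry_out(
  motion="0 0 -0.001 0 0 0 255; 0 0 0 0 0 0 255",
)

```text
time_s: 14.05
ee_pos: [0.5124, 0.2104, 0.0777]
eef_rot: [-3.142, -0.001, 0.063]
force: [-2.7, -1.4, 7.8]
grip_width: 0.0007
grip_force: 4.0
```

carry_out(
  motion="0 0 -0.0005 0 0 0 255; 0 0 0 0 0 0 255; 0 0 0.005 0 0 0 255; 0 0 0.02 0 0 0 255; 0 0 0.035 0 0 0 255; 0 0 0.035 0 0 0 255; 0 0 0.035 0 0 0 255; 0 0 0.03 0 0 0 255; -0.02 0.025 0 0 0 0 255; -0.02 0.025 0 0 0 0 255; -0.02 0.025 0 0 0 0 255; -0.02 0.025 0 0 0 0 255; -0.01 0.02 0 0 0 0 255; 0 0 0 0 0 0 255; 0 0 0 0 0 0 255",
)

```text
time_s: 15.3
ee_pos: [0.4219, 0.3309, 0.2365]
eef_rot: [3.142, -0.0, 0.064]
force: [0.6, 0.1, 0.4]
grip_width: 0.0007
grip_force: 0.0
```

Run:
```python
from h import *
c=ctrl.camera('scene'); cv2.imwrite('pics/s4.png',c['pixels'][...,::-1])
W=cloud(c);x,y,z=[W[...,i] for i in range(3)]
for a in(.49,.52,.55,.58,.61,.625):
    q=z[(abs(x-a)<.012)&(abs(y-.21)<.09)&(z>.04)&(z<.15)];print(a,len(q),np.median(q).round(4))
c=ctrl.camera('side');W2=cloud(c);x,y,z=[W2[...,i] for i in range(3)]
print([np.median(z[(abs(x-a)<.012)&(abs(y-.2)<.09)&(z>.04)&(z<.15)]).round(4) for a in(.49,.52,.55,.58,.61)])
for w in(W,W2):
    m=(abs(w[...,0]-.48)<.08)&(w[...,1]>-.38)&(w[...,1]<-.1)&(w[...,2]>.075)&(w[...,2]<.11);print(np.percentile(w[m][:,0],[0,1]))
o=ctrl.get_obs();print(o['time_s'],o['ee_pos'],o['force'])
```

```text
0.49 267 0.0781
0.52 271 0.0783
0.55 280 0.0779
0.58 291 0.0782
0.61 311 0.0781
0.625 393 0.0764
[np.float64(0.0775), np.float64(0.0773), np.float64(0.0773), np.float64(0.0774), np.float64(0.0773)]
[0.52389417 0.52550936]
[0.52359359 0.52429513]
15.4 [0.422671   0.3297657  0.23642536] [-0.2856482  -1.02354927 -0.38835207]
```

View pics/s4.png

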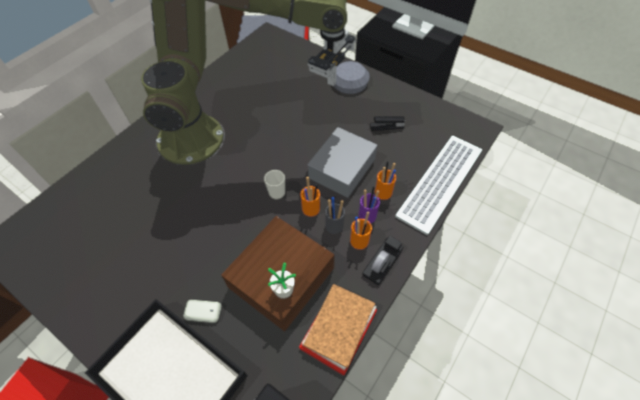

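The lid lies flat at (343,160), at z≈77.5 mm along its whole length. Both drawers are flush at (250,280), everything else is in place, and the arm is clear.

```bash
python3 -c "
from station import ctrl
print(ctrl.hand_in())"
```

```text
the job is handed in; nothing more can be done
None
```

Both drawers are pushed flush with the unit's front and the card box lid is folded shut; the cup, pen pot, plant and the rest look unmoved in the last picture, the tape shut inside its drawer was not seen again, and the job was handed in at about 15 s.

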